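# Set up the soldering hearth, quench cup and pickle pot

## Task

Get the bench ready for a soldering job: centre the cream soldering block on the turntable, lay the black charcoal block centred on top of it and square with it, and stand the steel quench cup in the gap between the turntable and the pickle pot, in line with the two and touching neither. Lift the copper pickle basket straight up off the yokes of its drip stand, without letting it swing over or catch, and stand it upright in the middle of the pickle pot. Leave the flux tub and the borax dish where they are.

Things in the scene. Friction and masses are not known exactly. Their poses are not given: they have to be found in the camera images.
- turntable: soldering turntable fixed on the worktop: dark brown round dish, 110 mm in diameter, on a narrower foot, 33 mm high in all; the dish turns freely. Origin on its axis, at the worktop; x points away from the robot, y to the robot's left. It and the pickle pot stand side by side across the robot's view, either one on the left, 230 to 310 mm between axes
- soldering_block: cream soldering block with dark spots and scorch marks, 64 mm (its x) by 100 mm (its y) by 22 mm high. Origin at the centre of its underside. Grasp it across the 64 mm. It starts flat on the worktop on the robot's side of the turntable and pot. About 160 g
- charcoal: plain black charcoal block, 45 mm (its x) by 70 mm (its y) by 26 mm high. Origin at the centre of its underside. It starts flat on the worktop on the robot's side of the turntable and pot (not the black box far beyond them). About 60 g
- quench_cup: open plain grey steel cup, empty, 60 mm in outer diameter at the rim, 58 mm near the foot, 66 mm high, wall 2.5 mm. Origin at the centre of its underside, z up. It starts upright on the worktop on the robot's side of the turntable and pot. About 130 g
- pickle_pot: pickle pot fixed on the worktop: low round black housing with a white ceramic liner and a grey dial on the robot's side, outer diameter 108 mm, rim 53 mm high, clear inner diameter 90 mm, inner floor 9 mm above the worktop. Origin on its axis, at the worktop; x points away from the robot, y to the robot's left
- drip_stand: white plastic drip stand fixed on the worktop: tray 84 mm (x) by 104 mm (y), two yoke plates 4 mm thick at y = +34.5 and -34.5 mm, 84 mm high. Each has a slot open at the top, 9 mm wide in x, its bottom 67 mm above the worktop, flared above 75 mm, that carries a trunnion of the basket. Origin: centre of its underside
- basket: copper pickle basket: round perforated cup, 48 mm wide, 42 mm high, with a rigid bail. Origin: centre of its underside. Trunnions, 6 mm thick, stand out along y, 37 mm above the origin, to 42.5 mm from the axis. Starts hanging in the stand, upright, same axes, underside 33 mm above the worktop; clear of the slots once 25 mm higher. Swings about y if pushed sideways
- flux_tub: round white tub with a violet lid, 62 mm in diameter, 72 mm high, upright on a thin dark mat beyond the row; loose, to be left alone. Origin at the centre of its underside
- borax_dish: round cream ceramic dish with a cone standing in it, 88 mm in diameter, 60 mm high, on the worktop at the robot's left; loose, to be left alone. Origin at the centre of its underside
- basket_grip (a point): centre of the black flat-sided grip at the top of the basket's bail: 10 mm thick (x), 46 mm long (y), 16 mm high, its centre 77 mm and its top 85 mm above the basket's underside; take it across the 10 mm from above. The basket weighs about 110 g

How it is judged:
By the outcome, as a careful person would: the job done as asked, in the order asked, and still so for the second after the job is handed in, with the robot touching nothing.
It also fails if it takes over 102 s, if anything falls off the work surface, if the arm or the gripper's body presses on something with over 40 N, if the wrist force passes 120 N, or if a joint passes its speed limit or range.

## Robot

A 6-joint arm with a two-finger parallel gripper is mounted at the origin on the work surface; the furniture and walls round the work are solid. World frame = base frame: x ahead of the robot, y to its left, z up, the work surface at z = 0. Lengths are in m, angles in rad, forces in N, time in s.
With the tool pointing down it reaches from about 0.325 to 0.775 m from the base axis. Payload 5.5 kg.
Tool frame: the origin (TCP) lies between the finger pads; the fingertips stand 8 mm ahead of it and the grasp point (between the pads) lies 11 mm behind it (tcp_to_tips is the distance from the TCP to the fingertips, in m); z points along the fingers, y is the line along which they close (so a half turn about z gives the same grasp; the last joint's range is limited). The gripper opens to 88 mm and grips with 3 to 60 N. Pads are 20 mm wide; open, the fingers measure 115 mm over their backs; the gripper's body (75 mm by 178 mm) begins 61 mm behind the grasp point.
Start: joints at [-1.27, 0.091, 1.231, -0, 1.82, -0.057], TCP at [0.21, -0.562, 0.231] pointing down, gripper open.
Joint ranges: [-2.87, 2.87], [-0.86, 2.18], [0.17, 2.46], [-1.51, 4.65], [0.06, 2.69], [-2.65, 2.65]. Speed limits (rad/s): [2.57, 2.57, 3.01, 3.14, 3.14, 3.14].

## Interface

Orientations are given as a unit quaternion [w, x, y, z].
In Python, from bench import * gives the robot as it stands. Calls block until the motion is done:
- move_to(position, orientation): joint-space move of the TCP to a pose.
- move_l(position, speed=0.15, orientation=None): straight line of the TCP; orientation=None keeps the orientation; speed is the mean speed in m/s.
- movej(angles): joint-space move.
- gripper_open() and close(): open the fingers fully, or close them until they stop; the grip force is fixed at half the most.
- hold(seconds).
- inverse_kinematics(position, orientation): joint angles nearest the present ones, or None.
- state(): the state.
- get_image(name): name is "scene" or "top"; returns a dict with "frame" (480x640x3 uint8, blue, green, red), "depth" (480x640 float32, m along the optical axis (not along the pixel's ray), 0 where there is no reading), "camera_matrix" (3x3 intrinsics, pixels), "view" (4x4, takes a point from world to camera coordinates). Camera axes: x right, y up, looking along -z (the intrinsics and any distortion apply to the point x, -y, -z); pixel columns grow to the right and rows downward; lengths in m; the calibration is good to about 2 mm. A picture is of the moment at which its call begins.
A pose or a line that the arm cannot do raises IKError and nothing moves.
- job_done(): hands the job in; it is judged then, once.
The state is a dict: "time": time; "joint_pos": joint angles; "dq": joint speeds; "joint_torque": joint torques, N m; "ee_pos": TCP position; "ee_rot": TCP orientation; "ft_force": force on the tool from outside, world axes, zero at the start; "moment": the same for the moment, N m; "finger_gap": finger opening in m; "finger_force": force on a finger pad.
Only numpy, scipy, OpenCV 4.12 (cv2) and the standard library are available. Lean on these libraries where they do the work, as an engineer would, in place of code of your own. Each camera call takes 0.05 s, during which the arm holds its last target. There are 200 camera calls.

## Working session

There is one attempt and no reset: what is moved stays moved. The work goes in short steps, each a Python script; the robot and the scene stay as the last script left them, time stands still between calls to the robot, and variables do not carry over. Pictures are saved under pics/ and viewed, at most 17 in all, crops included, and the job is handed in when it is done.

```bash
mkdir -p pics; ls
python3 - <<'E'
from bench import *
import cv2,numpy as np
s=state();print(s)
for n in("scene","top"):
    im=get_image(n);cv2.imwrite(f"pics/{n}0.png",im["frame"]);np.savez(f"{n}0.npz",**im)
    print(n,{k:v for k,v in im.items() if k not in("frame","depth")}, (im["depth"]>0).mean())
E
```

```text
pics
{'time': 0.0, 'joint_pos': array([-1.26969765e+00,  9.18389959e-02,  1.23185909e+00, -2.84943843e-05,
        1.81979545e+00, -5.66909659e-02]), 'dq': array([ 0.00043135,  0.00049394,  0.00097189, -0.0005132 , -0.00100202,
       -0.0012344 ]), 'joint_torque': array([-9.08807579e-04, -4.46453118e+01, -4.06446004e+01,  6.98475237e-02,
        2.93875742e-02, -1.42213394e-04]), 'ee_pos': array([ 0.21003525, -0.56174141,  0.22953389]), 'ee_rot': array([-9.41668915e-04,  9.84041129e-01,  1.77938621e-01, -1.29566760e-04]), 'ft_force': array([-0.09916773,  0.78026827, -0.21461312]), 'moment': array([ 0.03273122, -0.04732942, -0.01017324]), 'finger_force': 0.0, 'finger_gap': 0.08742592147879244}
scene {'camera_matrix': array([[529.7348184 ,   0.        , 313.45164884],
       [  0.        , 529.7348184 , 239.85141663],
       [  0.        ,   0.        ,   1.        ]]), 'view': array([[-0.82446704, -0.56576608, -0.01276135,  0.44230097],
       [ 0.22705546, -0.3513656 ,  0.90828852, -0.26537578],
       [-0.51836273,  0.74595641,  0.41814963, -0.84104562],
       [ 0.        ,  0.        ,  0.        ,  1.        ]])} 0.9221321614583333
top {'camera_matrix': array([[606.24472231,   0.        , 315.53425844],
       [  0.        , 606.24472231, 235.21846445],
       [  0.        ,   0.        ,   1.        ]]), 'view': array([[ 1.24510004e-03, -9.99992255e-01, -3.73353491e-03,
        -8.22232054e-02],
       [ 9.90459330e-01,  7.18732406e-04,  1.37803482e-01,
        -6.38389711e-01],
       [-1.37799732e-01, -3.86949360e-03,  9.90452554e-01,
        -1.32351470e+00],
       [ 0.00000000e+00,  0.00000000e+00,  0.00000000e+00,
         1.00000000e+00]])} 0.9958528645833333
```

View pics/scene0.png

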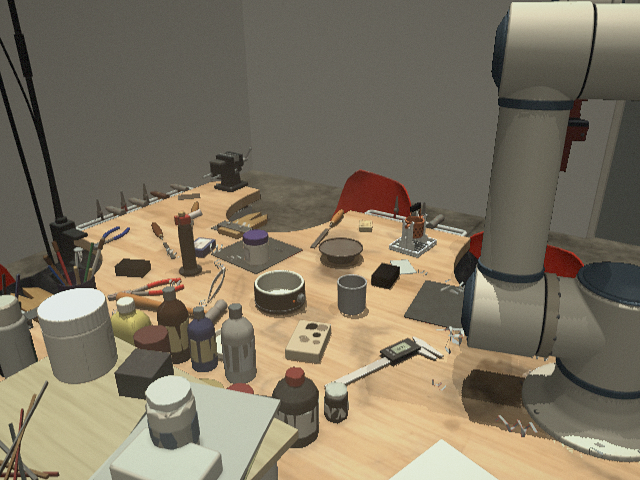

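View pics/top0.png

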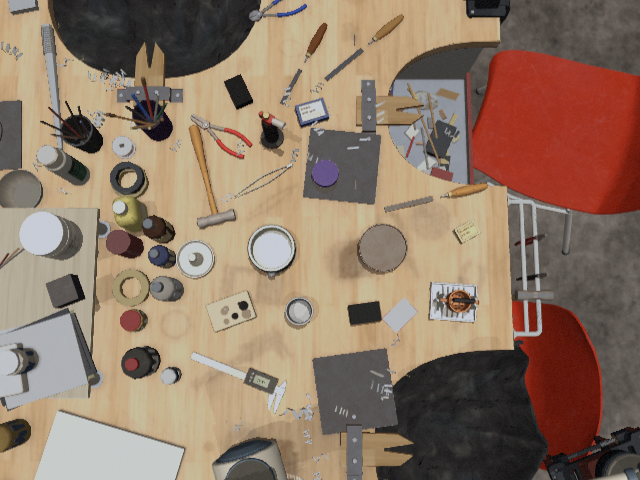

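```bash
cat > h.py <<'E'
import numpy as np,cv2
def ray(im,uv):
    K,V=im["camera_matrix"],im["view"];R,t=V[:3,:3],V[:3,3]
    uv=np.atleast_2d(uv).astype(float)
    d=np.c_[(uv[:,0]-K[0,2])/K[0,0],-(uv[:,1]-K[1,2])/K[1,1],-np.ones(len(uv))]@R
    return -R.T@t,d
def onplane(im,uv,z):
    c,d=ray(im,uv);return c+d*((z-c[2])/d[:,2])[:,None]
def cloud(im):
    v,u=np.mgrid[:480,:640];c,d=ray(im,np.c_[u.ravel(),v.ravel()])
    return (c+d*im["depth"].reshape(-1,1)).reshape(480,640,3)
def blob(im,P,center,r,zlo,zhi):
    """largest height-band component near center -> contour, mask"""
    m=(P[...,2]>zlo)&(P[...,2]<zhi)&(np.hypot(P[...,0]-center[0],P[...,1]-center[1])<r)
    m=m.astype(np.uint8);cs,_=cv2.findContours(m,cv2.RETR_EXTERNAL,cv2.CHAIN_APPROX_NONE)
    c=max(cs,key=cv2.contourArea);o=np.zeros_like(m);cv2.drawContours(o,[c],-1,1,-1);return c[:,0],o
def project(im,X):
    K,V=im["camera_matrix"],im["view"];p=np.atleast_2d(X)@V[:3,:3].T+V[:3,3]
    return np.c_[K[0,2]-K[0,0]*p[:,0]/p[:,2],K[1,2]+K[1,1]*p[:,1]/p[:,2]]
E
python3 - <<'E'
from h import *
t=dict(np.load("top0.npz"));s=dict(np.load("scene0.npz"));P=cloud(t);S=cloud(s)
for n,uv,z in[("turn",(382,248),.033),("pot",(271,249),.053),("block",(231,311),.022),("cup",(299,312),.066),("char",(365,313),.026),("stand",(454,302),.084),("tub",(324,173),.072),("borax",(196,259),.03)]:
    c=onplane(t,uv,z)[0]
    q=P[uv[1]-4:uv[1]+5,uv[0]-4:uv[0]+5].reshape(-1,3)
    print(n,c.round(4),"depthz",q[:,2].mean().round(4),q[:,2].std().round(4))
    zl,zh={"turn":(.02,.06),"pot":(.04,.07),"block":(.012,.04),"cup":(.04,.09),"char":(.015,.04),"stand":(.05,.15),"tub":(.05,.09),"borax":(.01,.09)}[n]
    for nm,im,C in(("top",t,P),("scene",s,S)):
        try:k,m=blob(im,C,c,.085,zl,zh)
        except ValueError: print("none");continue
        x=onplane(im,k,z)[:,:2]
        (a,b),w,ang=cv2.minAreaRect((x*1000).astype(np.float32)); (e,f),r=cv2.minEnclosingCircle((x*1000).astype(np.float32))
        print("  ",nm,"rect",np.round([a,b,*w,ang],1),"circ",np.round([e,f,r],1),"medz",np.median(C[m>0][:,2]).round(4))
f=t["frame"]
cv2.imwrite("pics/z1.png",np.hstack([cv2.resize(f[230:350,180:400],(660,360),interpolation=cv2.INTER_CUBIC)]))
cv2.imwrite("pics/z2.png",np.vstack([cv2.resize(f[275:325,420:490],(560,400),interpolation=cv2.INTER_CUBIC)]))
cv2.imwrite("pics/z3.png",cv2.resize(s["frame"][190:370,240:460],(792,590)[0:1]+(590,),interpolation=cv2.INTER_CUBIC))
E
```

```text
turn [ 0.6109 -0.2322  0.033 ] depthz 0.0463 0.1512
   top rect [ 612.3 -233.4  106.6  107.5   89.5] circ [ 612.1 -233.5   55.2] medz 0.0292
   scene rect [ 610.7 -227.7  107.3  115.2   33. ] circ [ 611.3 -227.2   59.8] medz 0.0298
pot [0.6061 0.0178 0.053 ] depthz 0.0086 0.0036
   top rect [607.5  17.9 106.9 105.7  45.4] circ [607.1  17.5  54.7] medz 0.011
   scene rect [601.7  31.6 105.3 123.5  35.4] circ [597.4  27.2  64.8] medz 0.0422
block [0.4689 0.1089 0.022 ] depthz 0.0218 0.003
   top rect [468.9 109.7  64.5 100.5  20.2] circ [469.1 109.8  57.7] medz 0.0219
   scene rect [465.2 119.6  66.5 113.4  20.2] circ [465.6 120.2  62.7] medz 0.0224
cup [ 0.4663 -0.0458  0.066 ] depthz 0.0034 0.0028
   top rect [ 4.686e+02 -4.470e+01  6.060e+01  5.890e+01  1.000e-01] circ [468.8 -45.1  30.7] medz 0.0054
   scene rect [458.8 -25.6  59.8  97.5  33.1] circ [460.2 -24.2  50.8] medz 0.0548
char [ 0.4648 -0.1928  0.026 ] depthz 0.0428 0.1516
   top rect [ 465.3 -191.6   44.9   70.4    7.7] circ [ 465.5 -191.9   40. ] medz 0.0262
   scene rect [ 461.5 -180.    51.    90.8    8.2] circ [ 461.  -181.5   50.5] medz 0.026
stand [ 0.4879 -0.3802  0.084 ] depthz 0.0732 0.0381
   top rect [ 4.901e+02 -3.921e+02  4.720e+01  8.410e+01  1.000e-01] circ [ 489.9 -392.    42.2] medz 0.0719
   scene rect [ 489.2 -388.8   58.5  221.5   20. ] circ [ 488.7 -389.   110.9] medz 0.0721
tub [ 0.7754 -0.1005  0.072 ] depthz 0.1082 0.2053
   top rect [ 773.2 -102.7   64.2   58.3    0. ] circ [ 773.2 -102.8   33.4] medz 0.0756
   scene rect [763.5 -86.2  59.1 115.3  41.4] circ [767.  -82.6  58.1] medz 0.073
borax [0.5858 0.1896 0.03  ] depthz 0.0417 0.0132
   top rect [586.5 218.2  84.7 134.3   1.4] circ [594.  219.   70.4] medz 0.0113
   scene rect [593.9 237.8  29.8 133.3  46.2] circ [594.9 238.9  66.7] medz 0.0478
```

View pics/z1.png

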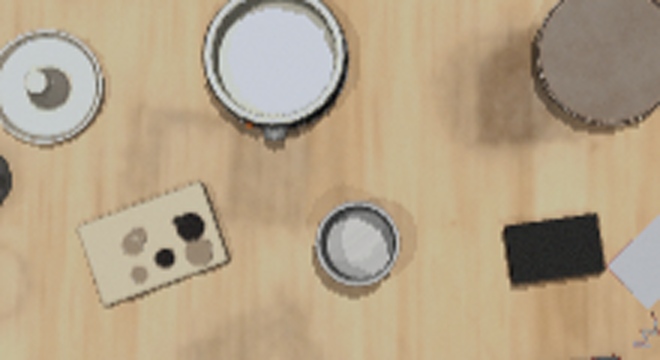

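View pics/z2.png

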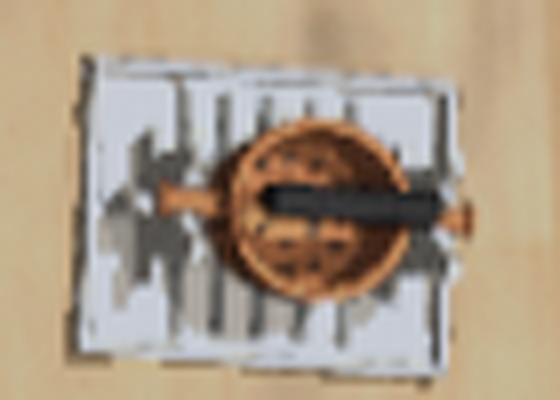

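View pics/z3.png

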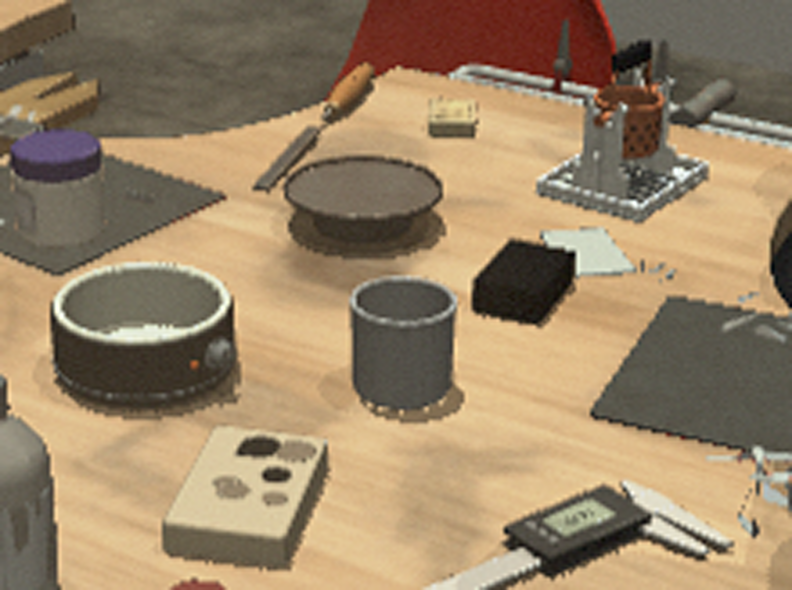

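Run:
```python
from h import *
from scipy.optimize import least_squares
t=dict(np.load("top0.npz"));s=dict(np.load("scene0.npz"));P=cloud(t);S=cloud(s)
def fit(x): 
    r=least_squares(lambda p:np.hypot(x[:,0]-p[0],x[:,1]-p[1])-p[2],[*x.mean(0),.05],loss="soft_l1",f_scale=.001).x;return r.round(4)
for n,c,r,zl,zh,z in[("turn",(.612,-.233),.075,.02,.06,.033),("pot",(.607,.018),.075,.04,.07,.053),("cup",(.4687,-.045),.05,.04,.09,.066)]:
    k,m=blob(t,P,c,r,zl,zh);print(n,fit(onplane(t,k,z)[:,:2]))
c=np.array([.6121,-.2334]);d=np.hypot(P[...,0]-c[0],P[...,1]-c[1])
for a in range(0,60,6):
    z=P[(d>=a/1e3)&(d<(a+6)/1e3)][:,2];print("turn r",a,np.median(z).round(4))
# pot inner circle: pixels with z<.03 inside rim -> boundary, seen at rim plane
m=((np.hypot(P[...,0]-.6073,P[...,1]-.0177)<.05)&(P[...,2]<.048)).astype(np.uint8)
print("potinner px",m.sum())
# bright liner top ring by colour
g=t["frame"].astype(int).sum(2)
# grip: high & dark, both views
for nm,im,C in(("top",t,P),("scene",s,S)):
    f=im["frame"].max(2)
    m=(f<75)&(C[...,2]>.085)&(C[...,2]<.135)&(np.hypot(C[...,0]-.488,C[...,1]+.39)<.06)
    k=np.argwhere(m)[:,::-1].astype(np.float32);q=C[m];print(nm,len(k),"cloud med",np.median(q,0).round(4),"mean",q.mean(0).round(4),np.percentile(q[:,2],[10,90]).round(4))
    rr=cv2.minAreaRect((onplane(im,k,.118 if nm=="top" else .11)[:,:2]*1000).astype(np.float32));print(rr)
    c_,d_=ray(im,k.mean(0));print("ray",c_.round(4),d_.round(4))
# tray for yaw
hsv=cv2.cvtColor(t["frame"],cv2.COLOR_BGR2HSV)
roi=np.zeros((480,640),bool);roi[275:330,420:485]=1
m=(roi&(hsv[...,1]<50)&(hsv[...,2]>60)).astype(np.uint8);m=cv2.morphologyEx(m,cv2.MORPH_CLOSE,np.ones((15,15)))
k=max(cv2.findContours(m,0,1)[0],key=cv2.contourArea)[:,0]
print("tray",cv2.minAreaRect((onplane(t,k,.008)[:,:2]*1000).astype(np.float32)))
# copper
m=(roi&(hsv[...,0]<18)&(hsv[...,1]>110)).astype(np.uint8)
k=np.argwhere(m)[:,::-1];q=onplane(t,k,.07);print("copper yrange",q[:,1].min(),q[:,1].max())
for sgn in(q[:,1].argmin(),q[:,1].argmax()):
    e=np.abs(q[:,1]-q[sgn,1])<.006;print("end",q[e].mean(0).round(4))
```

```text
turn [ 0.6122 -0.2333  0.054 ]
pot [0.6081 0.018  0.0526]
cup [ 0.4688 -0.045   0.0299]
turn r 0 0.0292
turn r 6 0.029
turn r 12 0.0286
turn r 18 0.0287
turn r 24 0.0291
turn r 30 0.029
turn r 36 0.0293
turn r 42 0.0288
turn r 48 0.0293
turn r 54 0.0016
potinner px 1333
top 99 cloud med [ 0.491  -0.3941  0.1179] mean [ 0.4905 -0.3932  0.1175] [0.1135 0.1211]
((490.3658142089844, -391.5782470703125), (46.19512176513672, 10.215396881103516), 84.35591125488281)
ray [ 0.45   -0.0869  1.3985] [[ 0.0318 -0.2406 -1.0062]]
scene 82 cloud med [ 0.4883 -0.385   0.1125] mean [ 0.489  -0.3871  0.1115] [0.1045 0.1184]
((487.24444580078125, -381.77288818359375), (24.962377548217773, 95.28905487060547), 22.54875946044922)
ray [-0.011   0.7844  0.5984] [[ 0.3741 -0.8764 -0.3643]]
tray ((491.3250427246094, -395.55474853515625), (108.7562026977539, 86.12261962890625), 86.53848266601562)
copper yrange -0.435643659156392 -0.3529618030583256
end [ 0.4879 -0.4336  0.07  ]
end [ 0.4937 -0.3548  0.07  ]
```

```bash
cat >> h.py <<'E'
from bench import *
def q(phi):
    """tool down, closing line at angle phi (deg) in world xy"""
    a=np.radians((phi+90)/2 if phi<=90 else (phi-90)/2);return [0,np.cos(a),np.sin(a),0]
def q2(phi): # half-turn twin
    a=np.radians((phi-90)/2);return [0,np.cos(a),np.sin(a),0]
def rep(m=""):
    s=state();print(m,"t",round(s["time"],2),"p",s["ee_pos"].round(4),"F",s["ft_force"].round(1),"gap",round(s["finger_gap"],4),"ff",round(float(s["finger_force"]),1),"j6",s["joint_pos"][5].round(2));return s
def lower(x,y,z0,zmin,dF=3,step=.0015,speed=.05):
    """descend in small steps until the upward force rises by dF"""
    f0=state()["ft_force"][2];z=z0
    while z>zmin:
        z-=step;move_l([x,y,z],speed)
        if state()["ft_force"][2]-f0>dF: break
    rep("lowered to %.4f"%z);return z
E
python3 - <<'E'
from h import *
bx,by,ph=.4690,.1097,20.2
for o in(q(ph),q2(ph)): print(inverse_kinematics([bx,by,.15],o))
o=q2(ph)
move_to([bx,by,.12],o);rep()
move_l([bx,by,.012],.12);rep("at")
close();rep("closed")
move_l([bx,by,.15],.15);rep("lift")
im=get_image("scene");cv2.imwrite("pics/s1.png",im["frame"])
E
```

```text
[ 1.59122933e-01 -2.32003308e-01  1.68126160e+00 -4.44089210e-16
  1.69233436e+00 -1.93433575e-01]
NoneTraceback (most recent call last):
  File "<stdin>", line 5, in <module>
bench.IKError: the arm cannot take that pose within its joint ranges
```

Run:
```python
from h import *
bx,by,ph=.4690,.1097,20.2
o=q(ph)
move_to([bx,by,.12],o);rep()
move_l([bx,by,.012],.12);rep("at")
close();rep("closed")
move_l([bx,by,.15],.15);rep("lift")
im=get_image("scene");cv2.imwrite("pics/s1.png",im["frame"])
```

```text
t 2.67 p [0.4693 0.1091 0.1202] F [-0.1  0.8  0.1] gap 0.088 ff 0.0 j6 -0.19
at t 3.73 p [0.4696 0.1098 0.013 ] F [-0.3 -0.3  0.6] gap 0.0879 ff 0.0 j6 -0.19
closed t 4.22 p [0.4695 0.1098 0.0126] F [0.4 0.8 1.6] gap 0.064 ff 30.0 j6 -0.19
lift t 5.28 p [0.4684 0.1096 0.1486] F [ 0.3  0.1 -2. ] gap 0.0641 ff 30.0 j6 -0.19
```

View pics/s1.png

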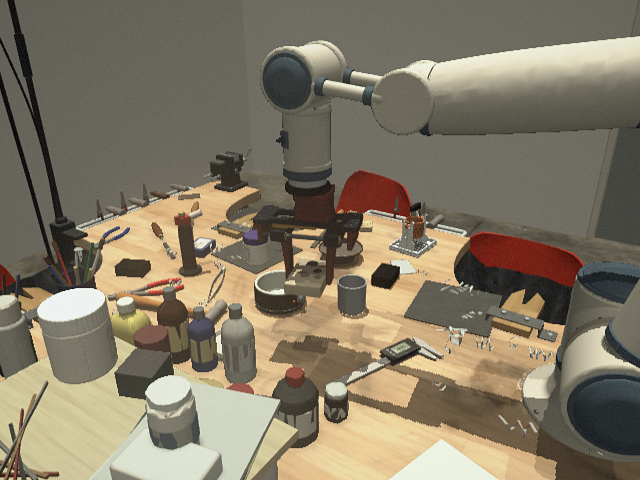

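Run:
```python
from h import *
x,y=.6122,-.2333
move_to([x,y,.13],q(0));rep()
move_l([x,y,.052],.1)
lower(x,y,.052,.038)
gripper_open();rep("open")
move_l([x,y,.15],.15)
move_to([.4654,-.1918,.15],q(7.8));move_l([.4654,-.1918,.1],.15)
im=get_image("top");np.savez("top1.npz",**im);P=cloud(im)
k,m=blob(im,P,(x,y),.08,.045,.08);z=.055
print(np.median(P[m>0][:,2]),cv2.minAreaRect((onplane(im,k,z)[:,:2]*1000).astype(np.float32)));rep()
cv2.imwrite("pics/t1.png",im["frame"][130:370,220:520])
```

```text
t 6.72 p [ 0.6125 -0.2319  0.1304] F [-1.3  0.9 -1.8] gap 0.0642 ff 30.0 j6 -0.42
lowered to 0.0445 t 8.91 p [ 0.6124 -0.2334  0.0454] F [-1.8  1.5  3.2] gap 0.0645 ff 30.0 j6 -0.42
open t 9.48 p [ 0.6122 -0.2333  0.0444] F [-0.9 -0.2 -0.3] gap 0.0877 ff 0.0 j6 -0.42
0.054870384429836494 ((609.5061645507812, -232.2874755859375), (65.12298583984375, 98.99153137207031), 0.04087477922439575)
 t 11.53 p [ 0.4662 -0.1921  0.1007] F [ 0.   0.2 -0.1] gap 0.0876 ff 0.0 j6 -0.59
```

View pics/t1.png

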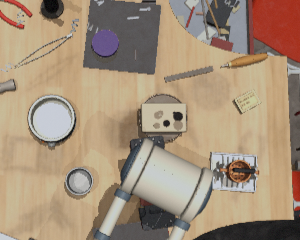

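Run:
```python
from h import *
cx,cy=.4654,-.1918
move_l([cx,cy,.013],.12);close();rep("closed");move_l([cx,cy,.15],.15);rep()
move_to([.40,.15,.25],q(7.8))
im=get_image("top");np.savez("top2.npz",**im);P=cloud(im);rep()
k,m=blob(im,P,(.61,-.233),.08,.045,.08);z=.055
print(np.median(P[m>0][:,2]),cv2.minAreaRect((onplane(im,k,z)[:,:2]*1000).astype(np.float32)))
cv2.imwrite("pics/t2.png",cv2.resize(im["frame"][210:290,330:440],(770,560),interpolation=cv2.INTER_CUBIC))
im=get_image("scene");np.savez("scene2.npz",**im)
```

```text
closed t 13.13 p [ 0.4655 -0.1918  0.0131] F [-0.3 -0.4 -0.1] gap 0.0447 ff 30.0 j6 -0.59
 t 14.2 p [ 0.4649 -0.1916  0.1487] F [-0.1  0.1 -0.1] gap 0.0447 ff 30.0 j6 -0.59
 t 15.61 p [0.4003 0.1492 0.2493] F [ 0.6 -0.7  0.2] gap 0.0446 ff 30.0 j6 0.14
0.05475515365288741 ((609.5074462890625, -232.2874755859375), (65.11843872070312, 99.00239562988281), 0.05114886909723282)
```

View pics/t2.png

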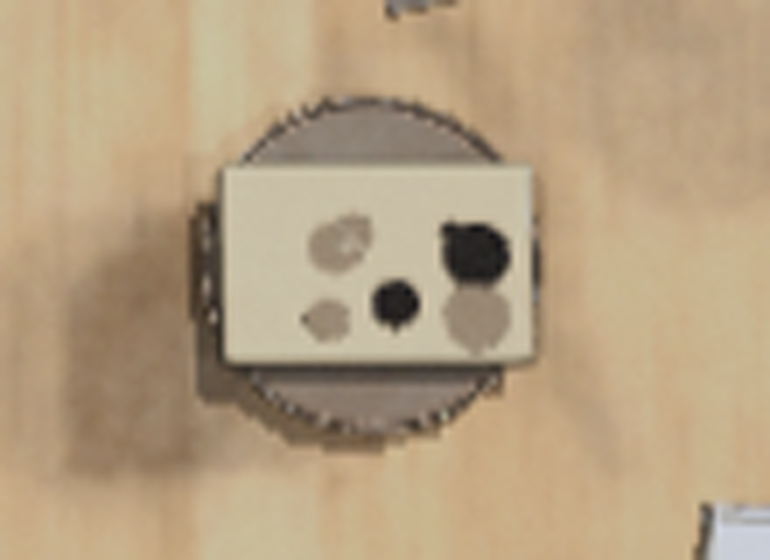

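```bash
cat >> h.py <<'E'
from scipy.optimize import least_squares
def profile(im,p0,d,z,s):
    pts=np.array([[*(np.array(p0)+d*a),z] for a in s]);uv=project(im,pts).astype(np.float32)
    L=cv2.cvtColor(im["frame"],cv2.COLOR_BGR2LAB)
    return cv2.remap(L,uv[None,:,0],uv[None,:,1],cv2.INTER_LINEAR)[0].astype(float)
def edge(im,p0,d,z,s):
    g=np.linalg.norm(np.gradient(cv2.GaussianBlur(profile(im,p0,d,z,s),(1,7),0),axis=0),axis=1)
    i=g.argmax();w=g[max(i-4,0):i+5];return (s[max(i-4,0):i+5]*w).sum()/w.sum()
def circ(im,c,r,z,band=.008,skip=lambda a:False):
    A=[a for a in np.linspace(0,2*np.pi,120,False) if not skip(np.degrees(a))]
    X=[]
    for a in A:
        d=np.array([np.cos(a),np.sin(a)]);X.append(np.array(c)+d*edge(im,c,d,z,np.arange(r-band,r+band,.0005)))
    X=np.array(X);f=least_squares(lambda p:np.hypot(X[:,0]-p[0],X[:,1]-p[1])-p[2],[*c,r],loss="soft_l1",f_scale=.001)
    return f.x.round(4),np.median(np.abs(f.fun)).round(4)
def rect(im,c,w,h,yaw,z,band=.008):
    """refine rectangle (w along yaw): centre and yaw from four edges"""
    yw=np.radians(yaw);ex=np.array([np.cos(yw),np.sin(yw)]);ey=np.array([-ex[1],ex[0]]);E={};out=[]
    for u,v,hu,hv in((ex,ey,w/2,h/2),(ey,ex,h/2,w/2)):
        o=np.linspace(-.75,.75,25)*hv
        for s in(1,-1):
            e=np.array([edge(im,np.array(c)+v*b,u*s,z,np.arange(hu-band,hu+band,.0005)) for b in o])
            k=np.abs(e-np.median(e))<.003;out.append(np.polyfit(o[k],s*e[k],1))
    (a,b,c1,d1)=out
    cc=np.array(c)+ex*(a[1]+b[1])/2+ey*(c1[1]+d1[1])/2
    return cc.round(4),"size",(a[1]-b[1]).round(4),(c1[1]-d1[1]).round(4),"yaws",[round(yaw+float(np.degrees(g)),2) for g in(-a[0],-b[0],c1[0],d1[0])]
E
python3 - <<'E'
from h import *
t=dict(np.load("top0.npz"));t2=dict(np.load("top2.npz"))
print("turn0",circ(t,(.612,-.233),.055,.033))
print("turn2",circ(t2,(.612,-.233),.055,.033,skip=lambda a:not(abs(a)<40 or abs(a-360)<40 or abs(a-180)<40)))
print("pot outer",circ(t,(.6075,.018),.054,.053,skip=lambda a:150<a<210))
print("pot inner",circ(t,(.6075,.018),.045,.053,.006))
print("cup",circ(t,(.4688,-.045),.030,.066,.006))
print("block0",rect(t,(.469,.1097),.064,.1,20.2,.022))
print("block2",rect(t2,(.6095,-.2323),.064,.1,0,.055))
print("char0",rect(t,(.4654,-.1918),.045,.07,7.8,.026))
E
```

```text
turn0 (array([ 0.6118, -0.233 ,  0.0553]), np.float64(0.0011))
turn2 (array([ 0.6108, -0.2329,  0.0565]), np.float64(0.001))
pot outer (array([0.6056, 0.0175, 0.0499]), np.float64(0.0006))
pot inner (array([0.6068, 0.0173, 0.048 ]), np.float64(0.0007))
cup (array([ 0.4688, -0.0457,  0.0276]), np.float64(0.0004))
block0 (array([0.4692, 0.11  ]), 'size', np.float64(0.0623), np.float64(0.0972), 'yaws', [20.17, 19.26, 19.94, 20.11])
block2 (array([ 0.61  , -0.2331]), 'size', np.float64(0.0629), np.float64(0.0979), 'yaws', [0.44, 0.15, 0.18, -1.1])
char0 (array([ 0.465 , -0.1911]), 'size', np.float64(0.0459), np.float64(0.0722), 'yaws', [8.04, 7.42, 8.56, 6.97])
```

Run:
```python
from h import *
x,y=.6122,-.2329
move_to([x,y,.13],q(0));move_l([x,y,.075],.1);rep()
lower(x,y,.075,.062)
gripper_open();rep("open")
move_l([x,y,.16],.15)
move_to([.4688,-.0454,.15],q(90));rep()
move_l([.4688,-.0454,.048],.12);close();rep("cup closed")
move_l([.4688,-.0454,.16],.15);rep()
move_to([.45,.15,.25],q(90))
im=get_image("top");np.savez("top3.npz",**im);rep()
print("block",rect(im,(.6095,-.2327),.064,.1,0,.055))
print("char",rect(im,(.6095,-.2327),.045,.07,0,.081))
cv2.imwrite("pics/t3.png",cv2.resize(im["frame"][210:290,330:440],(770,560),interpolation=cv2.INTER_CUBIC))
```

```text
t 18.02 p [ 0.6124 -0.2329  0.0754] F [-0.1  0.3 -0.5] gap 0.0446 ff 30.0 j6 -0.42
lowered to 0.0660 t 19.52 p [ 0.6125 -0.233   0.0679] F [-2.7  1.3  8.2] gap 0.0449 ff 30.0 j6 -0.42
open t 20.34 p [ 0.6122 -0.2329  0.066 ] F [0.  0.7 0.2] gap 0.0881 ff 0.0 j6 -0.42
 t 22.32 p [ 0.4689 -0.0456  0.1496] F [-0.6  0.8  0.1] gap 0.0879 ff 0.0 j6 -1.74
cup closed t 23.89 p [ 0.469  -0.0452  0.0483] F [0.3 0.9 3. ] gap 0.0582 ff 29.9 j6 -1.74
 t 24.79 p [ 0.4683 -0.0454  0.1586] F [-0.7  0.9 -2. ] gap 0.0578 ff 29.9 j6 -1.74
 t 25.71 p [0.45   0.1489 0.2485] F [ 0.5  0.7 -1. ] gap 0.0584 ff 29.9 j6 -1.32
block (array([ 0.6075, -0.2331]), 'size', np.float64(0.058), np.float64(0.0979), 'yaws', [0.08, 0.18, 0.15, -1.16])
char (array([ 0.6089, -0.2318]), 'size', np.float64(0.0481), np.float64(0.0753), 'yaws', [0.04, -0.77, -2.33, 1.23])
```

View pics/t3.png

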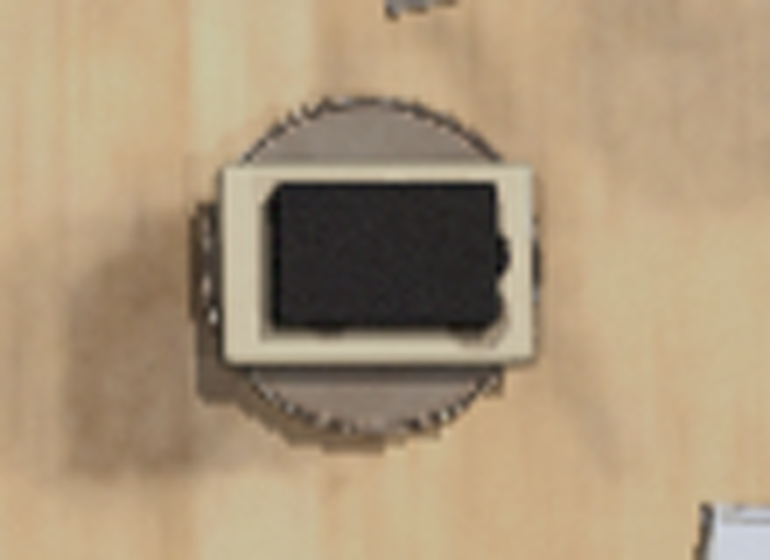

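Run:
```python
from h import *
x,y=.6095,-.1072
move_to([x,y,.17],q(90));rep();move_l([x,y,.054],.12)
lower(x,y,.054,.044,dF=3)
gripper_open();rep("open");move_l([x,y,.18],.15)
move_to([.4905,-.393,.20],q(-3.8));rep()
im=get_image("top");np.savez("top4.npz",**im);P=cloud(im)
k,m=blob(im,P,(x,y),.05,.045,.09)
print("blob",cv2.minAreaRect((onplane(im,k,.066)[:,:2]*1000).astype(np.float32)),"cup",circ(im,(x,y),.03,.066,.006))
cv2.imwrite("pics/t4.png",cv2.resize(im["frame"][200:340,220:500],(800,400),interpolation=cv2.INTER_CUBIC))
```

```text
t 26.9 p [ 0.6095 -0.1064  0.1707] F [ 0.6  1.  -1.2] gap 0.0578 ff 29.9 j6 -1.8
lowered to 0.0480 t 29.02 p [ 0.6098 -0.1072  0.0486] F [0.8 1.3 2.4] gap 0.058 ff 29.9 j6 -1.8
open t 29.67 p [ 0.6095 -0.1072  0.048 ] F [ 0.2 -0.2  0.6] gap 0.0879 ff 0.0 j6 -1.8
 t 31.88 p [ 0.4908 -0.3923  0.1994] F [ 0.5 -0.1 -0.1] gap 0.0877 ff 0.0 j6 -0.66
blob ((609.2237548828125, -107.09243774414062), (59.62456512451172, 59.801998138427734), 45.06187438964844) cup (array([ 0.6081, -0.1071,  0.0287]), np.float64(0.0005))
```

View pics/t4.png

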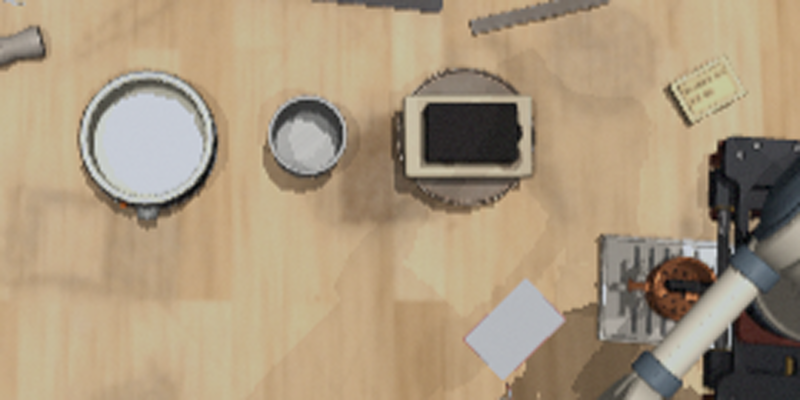

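Run:
```python
from h import *
x,y=.4920,-.3932
move_to([x,y,.20],q(-3.8));move_l([x,y,.101],.1);rep("at")
close();hold(.2);rep("closed")
f=state()
print(f["ft_force"],f["moment"])
im=get_image("scene");cv2.imwrite("pics/s5.png",cv2.resize(im["frame"][180:270,360:470],(770,630)[:1]+(600,)))
```

```text
at t 33.33 p [ 0.4924 -0.3935  0.1021] F [-0.2 -0.1  0.6] gap 0.0875 ff 0.0 j6 -0.66
closed t 34.7 p [ 0.492  -0.3932  0.101 ] F [ 0.2 -0.4  0.8] gap 0.0096 ff 30.0 j6 -0.66
[ 0.16251541 -0.41786457  0.84797632] [-0.02641296 -0.01108794  0.00340802]
```

View pics/s5.png

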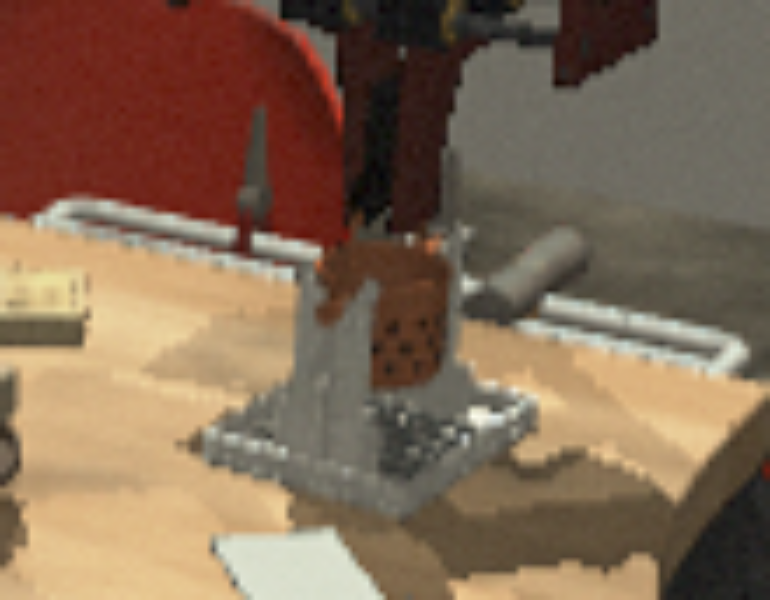

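Run:
```python
from h import *
x,y=.4920,-.3932
move_l([x,y,.136],.05);rep("lift1");move_l([x,y,.23],.12);rep("lift2")
X,Y=.609,.018
move_to([X,Y,.23],q(0));rep("over");move_l([X,Y,.101],.08);rep("hover");hold(.3);rep()
for n in("top","scene"):
    im=get_image(n);np.savez(n+"6.npz",**im)
    if n=="top": cv2.imwrite("pics/t6.png",cv2.resize(im["frame"][210:290,225:325],(750,600),interpolation=cv2.INTER_CUBIC))
    else: cv2.imwrite("pics/s6.png",cv2.resize(im["frame"][210:330,230:330],(500,600),interpolation=cv2.INTER_CUBIC))
```

```text
lift1 t 35.6 p [ 0.4919 -0.3931  0.1357] F [-0.1 -0.2 -0.9] gap 0.0099 ff 30.0 j6 -0.66
lift2 t 36.53 p [ 0.4918 -0.393   0.2288] F [-0.9 -0.3 -1.7] gap 0.0097 ff 30.0 j6 -0.66
over t 38.11 p [0.609  0.0169 0.2299] F [-0.   0.1 -0.3] gap 0.01 ff 30.0 j6 -0.03
hover t 39.87 p [0.6093 0.018  0.1017] F [-0.3 -0.3 -1.1] gap 0.0095 ff 30.0 j6 -0.03
 t 40.17 p [0.6091 0.018  0.1012] F [ 0.2  0.6 -0.6] gap 0.0098 ff 30.0 j6 -0.03
```

View pics/t6.png

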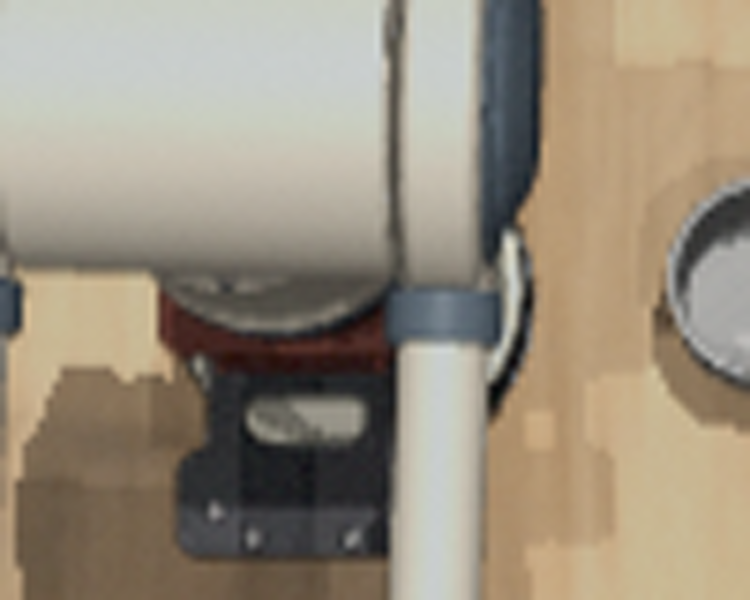

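View pics/s6.png

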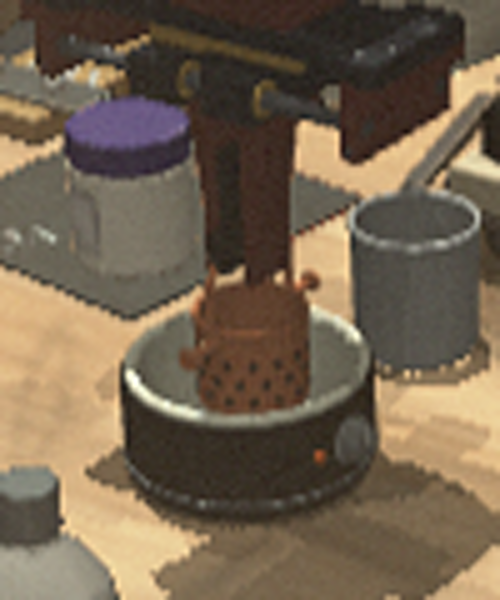

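Run:
```python
from h import *
s0=dict(np.load("scene0.npz"));s=dict(np.load("scene6.npz"))
for r in(.046,.051,.054):print("pot scene",r,circ(s0,(.607,.02),r,.053,.004))
hsv=cv2.cvtColor(s["frame"],cv2.COLOR_BGR2HSV)
m=((hsv[...,0]<14)&(hsv[...,1]>90)&(hsv[...,2]>50)).astype(np.uint8)
for nm,c in(("L",(267,281)),("R",(293,266))):
    w=m[c[1]-7:c[1]+8,c[0]-8:c[0]+9]
    print("\n".join("".join(".#"[v] for v in r) for r in w))
ends=np.array([[.609,.018+.0425,.07],[.609,.018-.0425,.07]]);print("expected px",project(s,ends))
print("obs approx",onplane(s,[(267,281.5),(293,266)],.07).round(4))
for nm,f in (("t",dict(np.load("top0.npz"))),):
    for r in(.046,.050,.054):print("pot top",r,circ(f,(.607,.0175),r,.053,.004))
```

```text
pot scene 0.046 (array([0.6078, 0.0224, 0.0461]), np.float64(0.0004))
pot scene 0.051 (array([0.6058, 0.0206, 0.0503]), np.float64(0.0009))
pot scene 0.054 (array([0.6074, 0.0219, 0.0535]), np.float64(0.0004))
..........#######
..........#######
..........#######
..........#######
..........#.#####
..........#.###.#
.......##########
.......#####.####
.......#####.####
........#########
............#####
...........######
...........###.##
...........###..#
...........##.###
###..............
###..............
###..............
###..............
###..............
..#...##.........
..#..####........
..#######........
########.........
######...........
######...........
######...........
######...........
#######..........
#######..........
expected px [[266.99318885 281.34441616]
 [291.79891891 265.23944076]]
obs approx [[ 0.6086  0.061   0.07  ]
 [ 0.6047 -0.0231  0.07  ]]
pot top 0.046 (array([0.6068, 0.0173, 0.048 ]), np.float64(0.0006))
pot top 0.05 (array([0.6061, 0.0172, 0.0495]), np.float64(0.0006))
pot top 0.054 (array([0.6081, 0.0177, 0.0523]), np.float64(0.0004))
```

Run:
```python
from h import *
s=dict(np.load("scene6.npz"));s0=dict(np.load("scene0.npz"))
for r in(.027,.03):print("cup scene",circ(s,(.609,-.106),r,.066,.004))
t=dict(np.load("top4.npz"))
for r in(.027,.03):print("cup top",circ(t,(.609,-.107),r,.066,.004))
f=cv2.resize(s["frame"][250:325,245:315],None,fx=8,fy=8,interpolation=cv2.INTER_NEAREST)
for dy,col in((.0175,(0,255,0)),(.0215,(255,0,0))):
    a=np.linspace(0,6.3,100);p=project(s,np.c_[.608+.045*np.cos(a),dy+.045*np.sin(a),a*0+.053])
    cv2.polylines(f,[(((p-[245,250])+.5)*8).astype(int)],False,col,1)
cv2.imwrite("pics/o6.png",f)
```

```text
cup scene (array([ 0.61  , -0.1055,  0.027 ]), np.float64(0.001))
cup scene (array([ 0.6087, -0.1064,  0.0294]), np.float64(0.0011))
cup top (array([ 0.6084, -0.1072,  0.0284]), np.float64(0.0004))
cup top (array([ 0.6081, -0.107 ,  0.0287]), np.float64(0.0005))
```

View pics/o6.png

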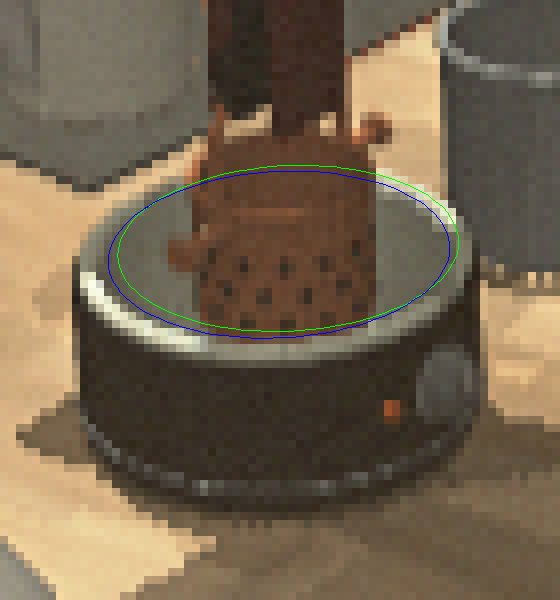

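Run:
```python
from h import *
x,y=.609,.0187
move_l([x,y,.096],.05);hold(.1);rep()
z=lower(x,y,.096,.075,dF=2.5,step=.001,speed=.03)
print(state()["moment"])
im=get_image("scene");np.savez("scene7.npz",**im);cv2.imwrite("pics/s7.png",cv2.resize(im["frame"][230:330,235:325],(630,595),interpolation=cv2.INTER_CUBIC))
```

```text
t 40.62 p [0.6089 0.0187 0.0958] F [-0.3  0.4 -1.2] gap 0.0097 ff 30.0 j6 -0.03
lowered to 0.0760 t 45.62 p [0.6094 0.0187 0.0771] F [-0.6 -0.3  5.3] gap 0.0097 ff 30.0 j6 -0.03
[0.00489873 0.20839361 0.00330654]
```

View pics/s7.png

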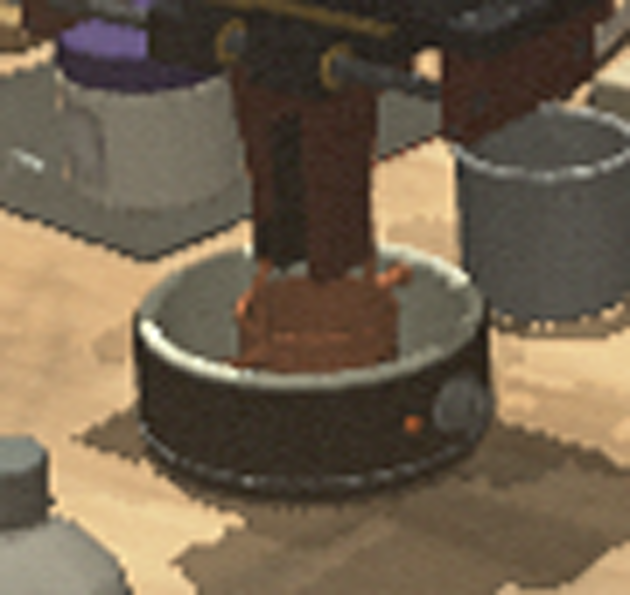

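Run:
```python
from h import *
x,y=.609,.0187
move_l([x,y,.077],.03);gripper_open();rep("open");move_l([x,y,.2],.1)
move_to([.35,-.15,.3],q(0));hold(.5);rep()
im=get_image("top");np.savez("top8.npz",**im)
a=cv2.resize(im["frame"][160:340,180:500],(800,450),interpolation=cv2.INTER_CUBIC)
cv2.imwrite("pics/t8.png",a)
im=get_image("scene");cv2.imwrite("pics/s8.png",cv2.resize(im["frame"][200:340,220:420],(800,560),interpolation=cv2.INTER_CUBIC))
```

```text
open t 47.17 p [0.609  0.0187 0.077 ] F [ 0.7 -0.4 -0.3] gap 0.0877 ff 0.0 j6 -0.03
 t 50.29 p [ 0.3501 -0.1499  0.2999] F [-0.1  0.3 -0.5] gap 0.0878 ff 0.0 j6 -0.49
```

View pics/t8.png

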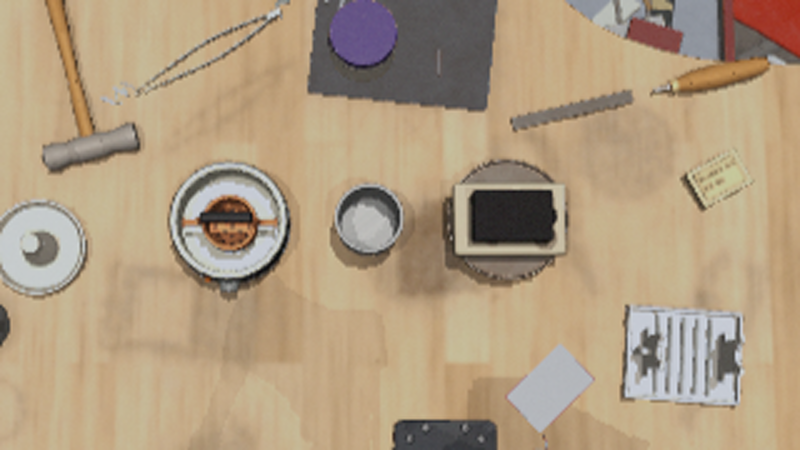

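View pics/s8.png

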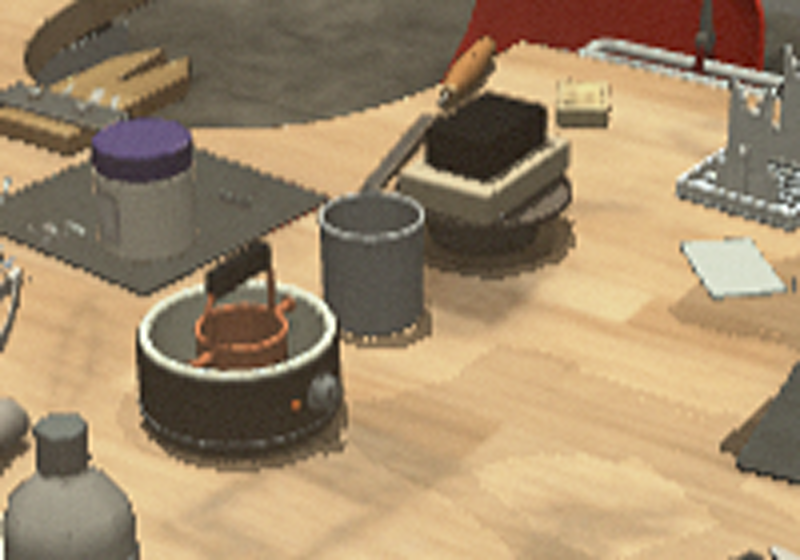

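Everything is in place: the basket stands upright and centred in the pot at top crop (229,222), the cup is at (369,219), and the stack is at (508,218). The tub and dish have not moved.

```bash
python3 -c "
from bench import *
print(job_done())"
```

```text
the job is handed in; nothing more can be done
None
```

The job is handed in at about 50 s of the 102 s allowed: the soldering block is on the turntable within roughly 2 mm of centre, with the charcoal square and centred on it. The cup stands in line in the gap, touching neither neighbour; the basket is upright in the middle of the pot, and the tub and dish were left alone.

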